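# Turn the desk organiser to its stop and hold the caddy over its pocket

### The job

First turn the top of the round desk organiser anticlockwise (seen from above) by its upright post until it comes to its stop. Then take the small wooden caddy by its handle, carry it over the letter rack without knocking the rack, and finish holding it still, level and squarely lined up about one centimetre above the rim of the empty rectangular pocket on the organiser, not touching it, so that I can put a felt pad underneath; do not let go of it. Leave everything else on the desk where it is.

Things in the scene. Friction and masses are not known exactly. Their poses are not given: they have to be found in the camera images.
- carousel (a joint): turning top of the organiser: round light-wood disc, 260 mm across, upper face 20 mm above the desk, on a low fixed foot. Value in rad, growing anticlockwise seen from above about the vertical axis through point axle. Starts between 0 and 0.35; hard stop at 1.30. It stays where it is left; about 1.5 N at the post turns it
- organiser: fixed foot of the organiser, left or right of the rack; origin on the desk under the axle. At the stop the pocket is on its -x side and the post on its -y side. Also fixed on the disc: a white pen cup across from the pocket, 66 mm across, axis 78 mm from the axle, 115 mm high, pens to 155 mm above the desk; a low memo block across from the post
- axle (a point): point on the organiser's turning axis, level with the disc's upper face (20 mm above the desk); turns with the disc: its -x axis points to the pocket, its -y axis to the post
- post (a point): centre of the top of the round upright metal post used to turn the disc: 16 mm diameter, standing 70 mm above the disc (top 90 mm above the desk), 105 mm from the axle. Fixed to the disc and axes as point axle
- pocket (a point): centre of the empty rectangular pocket on the disc, level with the top of its rim (26 mm above the desk), 65 mm from the axle. Inside 68 mm along this point's x (radial) by 96 mm along its y (tangential); rim 4 mm wide, 6 mm high. Fixed to the disc and axes as point axle
- caddy: small loose open-topped wooden caddy, 84 mm long (x), 56 mm wide (y), walls 45 mm high, 0.15 to 0.31 kg, on the desk across the rack from the organiser. Upright handle board down its middle: 60 mm long (x), 10 mm thick (y), top at 90 mm. Origin: centre of its underside, z up. Its long side goes along the pocket's long side, either way round
- rack: fixed steel wire letter rack with a notebook and envelopes standing in it, 200 mm long (its x) by 54 mm wide, 120 mm high, standing between caddy and organiser; origin at the centre of its underside
- mug: loose white mug, 80 mm across, 92 mm high, handle on its +y side, near one end of the caddy (about 135 mm from its centre); origin at the centre of its underside
- stapler: loose black stapler, 140 x 36 mm, 53 mm high, lying across near the caddy's other end (about 130 mm from its centre); origin at the centre of its underside
- plant: loose small succulent in a terracotta pot, 72 mm across, about 95 mm high; origin at the centre of its underside
- phone: loose black phone lying flat, 148 x 72 x 9 mm; origin at the centre of its underside
- calculator: loose grey pocket calculator lying flat, 150 x 80 x 16 mm; origin at the centre of its underside
Mind the look-alikes: they are no part of the job. What is shaped like the caddy but red is not meant.

How it is judged:
By the outcome, as a careful person would: the job done as asked, in the order asked, and still so for the second after the job is handed in, while the arm keeps its last pose, push and grip.
It also fails if it takes over 72 s, if anything falls off the work surface, if the arm or the gripper's body presses on something with over 40 N, if the wrist force passes 120 N, or if a joint passes its speed limit or range.

### The arm

A 6-joint arm with a two-finger parallel gripper is mounted at the origin on the work surface. World frame = base frame: x ahead of the robot, y to its left, z up, the work surface at z = 0. Lengths are in m, angles in rad, forces in N, time in s.
With the tool pointing down it reaches from about 0.375 to 0.975 m from the base axis. Payload 3.8 kg.
Tool frame: the origin (TCP) lies midway between the tips of the shut fingers; the grasp point (between the pads) lies 19 mm behind it; z points along the fingers, y is the line along which they close (so a half turn about z gives the same grasp; the last joint's range is limited). The gripper opens to 85 mm and grips with 20 to 120 N. Pads are 22 mm wide; open, the fingers measure 114 mm over their backs; the gripper's body (76 mm by 85 mm) begins 54 mm behind the grasp point. The pads swing forward as they close: fully open they stand 13 mm farther back than shut.
Start: joints at [1.209, 0.264, 1.604, -0, 1.274, -0.037], TCP at [0.215, 0.64, 0.231] pointing down, gripper open.
Joint ranges: [-2.63, 2.63], [-0.94, 2.18], [0.31, 2.57], [-1.31, 4.45], [0, 2.66], [-2.55, 2.55]. Speed limits (rad/s): [2.57, 2.57, 3.14, 3.14, 3.14, 3.14].

### API

Orientations are given as a rotation vector (axis times angle).
In Python, from workcell import status, read_camera, workorder, masks_of gives the robot as it stands.
- The arm moves only by the tool drive_tool, never from a script. Its argument "rows" is a list of rows, each a list of 7 numbers: the turn, a rotation vector about the tool's x, y, z in degrees, then the shift along the tool's x, y, z in m, then the opening, from 0 (shut) to 1 (fully open). In form: [[ax, ay, az, tx, ty, tz, claw], ...]. A call has 1 to 8 rows; each row shifts and turns the commanded pose from where the row before left it, along the tool's axes as they then stand; what a row does not reach is not made up. A row lasts 1/12 s, in which the tool goes at most 41.7 mm and 7.16 degrees, less where a joint would pass 70% of its speed; a pose out of reach is approached as far as the arm can. A call is refused whole if a number of a shift passes 0.0417 or a number of a turn 7.16, either way. A call with a gripper value outside its range is refused whole. The fingers move at their own pace and stop on an object; "force" is the grip in N (left out, the last holds). Time passes only in rows, so rows that do not move let the fingers close. It gives the time, the measured TCP pose, the force, the opening and the grip force at its end, in the units of the state.
- status.read_state(): the state, without advancing time (a new reading comes with each control period).
- read_camera(name): name is "scene" or "top" or "wrist"; returns a dict with "color" (400x640x3 uint8, red, green, blue), "intrinsics" (3x3 intrinsics, pixels), "world_from_camera" (4x4, takes a point from camera to world coordinates); the wrist camera has in their place "mount" (4x4, takes a point from camera to tool coordinates, whose origin is the TCP and whose axes are the flange's). Camera axes: x right, y up, looking along -z (the intrinsics and any distortion apply to the point x, -y, -z); pixel columns grow to the right and rows downward; lengths in m; the calibration is good to about 2 mm. A picture is of the moment at which its call begins: read the wrist's pose just before it. There is no depth.
- workorder.finish_job(): hands the job in; it is judged then, once.
Trained networks look in a picture, given as the dict that the camera call returned (one of the last four; its "shot" number tells which), for a name from the list of things; names that differ only in an ending like _2 or _b are one class to them, and where a whole thing is asked for, a point or a joint stands for the part that bears it (a point fixed in the world has none). Each returns a list of dicts, best first, with "score" (0 to 1); they miss things now and then, are a little off and sometimes report something else, mostly with a low value. They report only what shows in the picture. A call takes as long as a camera call. They do not tell look-alikes from the thing itself.
- masks_of(picture, name): "mask" (400x640 bool, what is visible of it) and "bbox" ([left, top, right, bottom] in pixels, round what is visible of it).
The state is a dict: "time": time; "q": joint angles; "joint_vel": joint speeds; "joint_torque": joint torques, N m; "tool_pos": TCP position; "tcp_rot": TCP orientation; "wrist_force": force on the tool from outside, world axes, zero at the start; "torque": the same for the moment, N m; "width": opening from 0.0 (shut) to 1.0 (fully open); "grip_force": force on a finger pad.
Only numpy, scipy, OpenCV 4.12 (cv2) and the standard library are available. Lean on these libraries where they do the work, as an engineer would, in place of code of your own. Each camera call takes 0.05 s, during which the arm holds its last target. There are 200 camera calls.

## Working session

There is one attempt and no reset: what is moved stays moved. The work goes in short steps, Python scripts to look and compute and a tool call to move; the robot and the scene stay as the last step left them, time stands still between calls to the robot, and variables do not carry over. Pictures are saved under pics/ and viewed, at most 14 in all, crops included, and the job is handed in when it is done.

Besides the shell and the picture viewer there is one more tool, called after "Emit:" by a JSON object that holds its "method" and its "body". drive_tool: Moves the arm, as the interface text tells. Its arguments: {"type":"object","properties":{"rows":{"type":"array"},"force":{"type":"number"}},"required":["rows"]}

```bash
mkdir -p pics; ls
cat > h.py <<'E'
import numpy as np, cv2
from scipy.spatial.transform import Rotation as R
from workcell import status, read_camera, workorder, masks_of
def pose():
    s=status.read_state(); T=np.eye(4); T[:3,:3]=R.from_rotvec(s['tcp_rot']).as_matrix(); T[:3,3]=s['tool_pos']; return T
def shot(name):
    T=pose(); p=read_camera(name)
    p['W']=p['world_from_camera'] if name!='wrist' else T@np.array(p['mount'])
    p['W']=np.array(p['W']); p['K']=np.array(p['intrinsics']); return p
def ray(p,uv):
    uv=np.atleast_2d(uv).astype(float);K=p['K']
    d=np.c_[(uv[:,0]-K[0,2])/K[0,0],-(uv[:,1]-K[1,2])/K[1,1],-np.ones(len(uv))]
    return p['W'][:3,3], d@p['W'][:3,:3].T
def onz(p,uv,z):
    o,d=ray(p,uv); return o+d*((z-o[2])/d[:,2])[:,None]
def proj(p,X):
    X=np.atleast_2d(X); c=(X-p['W'][:3,3])@p['W'][:3,:3]; K=p['K']
    return np.c_[K[0,0]*c[:,0]/-c[:,2]+K[0,2], K[1,1]*-c[:,1]/-c[:,2]+K[1,2]]
def tri(obs):
    A=np.zeros((3,3));b=np.zeros(3)
    for p,uv in obs:
        o,d=ray(p,uv);d=d[0]/np.linalg.norm(d[0]);M=np.eye(3)-np.outer(d,d);A+=M;b+=M@o
    return np.linalg.solve(A,b)
def save(p,f,box=None,s=1):
    im=p['color'][:,:,::-1]
    if box: im=im[box[1]:box[3],box[0]:box[2]]
    cv2.imwrite('pics/'+f,cv2.resize(im,None,fx=s,fy=s,interpolation=cv2.INTER_CUBIC))
E
python3 - <<'E'
from h import *
np.set_printoptions(precision=4,suppress=True)
print(status.read_state())
for n in ['top','scene']:
    p=shot(n); save(p,n+'0.png'); print(n,p['K'].tolist(),p['W'], [k for k in p])
    for o in ['carousel','organiser','post','pocket','caddy','rack','mug','stapler','plant','phone','calculator']:
        for m in masks_of(p,o)[:3]:
            ys,xs=np.where(m['mask']); print(o,round(m['score'],2),m['bbox'],xs.mean().round(),ys.mean().round(), onz(p,[xs.mean(),ys.mean()],0.02)[0])
E
```

```text
pics
{'time': 0.0, 'q': array([ 1.2091,  0.2648,  1.6054,  0.    ,  1.2737, -0.0369]), 'joint_vel': array([-0.0001,  0.0009, -0.0005,  0.0016, -0.0001,  0.0001]), 'joint_torque': array([ -0.0013, -51.5114, -36.7313,  -0.0003,   0.0128,  -0.    ]), 'tool_pos': array([0.2151, 0.639 , 0.2299]), 'tcp_rot': array([-0.5079, -3.0998,  0.0035]), 'wrist_force': array([-0.2147, -0.3677, -0.0861]), 'torque': array([-0.0419, -0.0026, -0.0401]), 'grip_force': 0.0, 'width': 0.9997506223894472}
top [[387.255397100623, 0.0, 321.90897228353725], [0.0, 387.255397100623, 198.9449607694417], [0.0, 0.0, 1.0]] [[-0.1087  0.9714 -0.2112  0.3809]
 [-0.9941 -0.1055  0.0262 -0.0011]
 [ 0.0031  0.2128  0.9771  1.1639]
 [ 0.      0.      0.      1.    ]] ['color', 'intrinsics', 'world_from_camera', 'shot', 'W', 'K']
carousel 0.87 [346.3, 174.5, 432.4, 261.3] 390.0 216.0 [ 0.5549 -0.2284  0.02  ]
organiser 0.94 [345.6, 169.8, 434.3, 262.1] 390.0 216.0 [ 0.5558 -0.2281  0.02  ]
post 0.97 [345.6, 174.0, 432.9, 257.1] 390.0 216.0 [ 0.5553 -0.2283  0.02  ]
pocket 0.87 [343.7, 174.1, 433.0, 259.0] 390.0 216.0 [ 0.555
[... 1789 characters left out ...]
.0974 0.02  ]
caddy 0.89 [330.1, 173.1, 356.0, 199.8] 344.0 186.0 [0.4025 0.063  0.02  ]
caddy 0.76 [366.7, 204.4, 380.7, 228.5] 374.0 218.0 [0.5324 0.2182 0.02  ]
rack 0.83 [301.6, 187.8, 325.7, 234.4] 312.0 212.0 [ 0.5793 -0.0166  0.02  ]
mug 0.61 [359.6, 229.1, 388.0, 261.3] 373.0 246.0 [0.6632 0.2447 0.02  ]
stapler 0.68 [366.2, 185.8, 400.9, 205.2] 381.0 196.0 [0.4096 0.2196 0.02  ]
plant 0.73 [359.7, 231.6, 385.2, 262.1] 373.0 246.0 [0.6639 0.2441 0.02  ]
plant 0.6 [287.5, 236.4, 308.5, 264.7] 299.0 250.0 [ 0.7683 -0.001   0.02  ]
phone 0.65 [437.6, 214.0, 456.8, 250.3] 445.0 233.0 [0.521  0.4829 0.02  ]
calculator 0.78 [188.8, 172.0, 222.0, 198.4] 205.0 185.0 [ 0.5775 -0.4851  0.02  ]
```

Run:
```python
import cv2
im=cv2.imread('pics/top0.png'); cv2.imwrite('pics/topcrop.png',cv2.resize(im[110:310,190:450],None,fx=3,fy=3,interpolation=cv2.INTER_CUBIC)[:600,:])
im=cv2.imread('pics/scene0.png'); cv2.imwrite('pics/scenecrop.png',cv2.resize(im[140:280,210:410],None,fx=4,fy=4,interpolation=cv2.INTER_CUBIC))
```

```text
(no output)
```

View pics/topcrop.png

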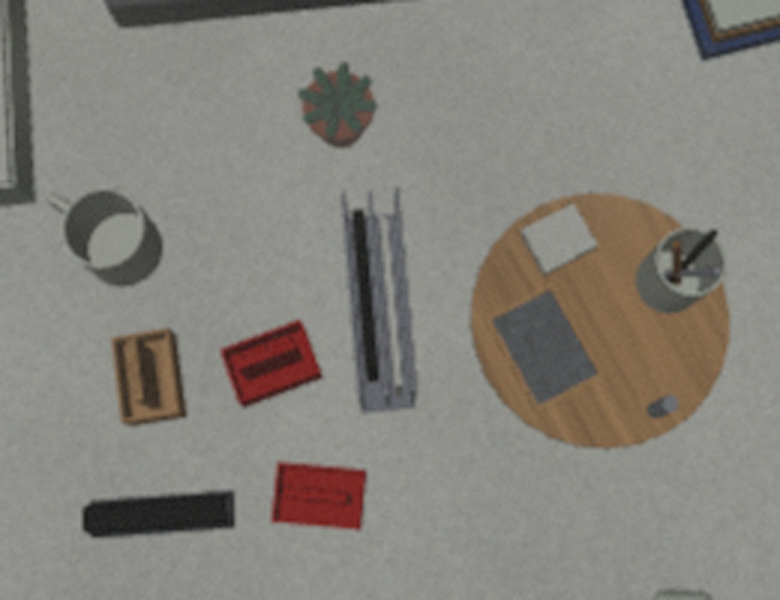

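View pics/scenecrop.png

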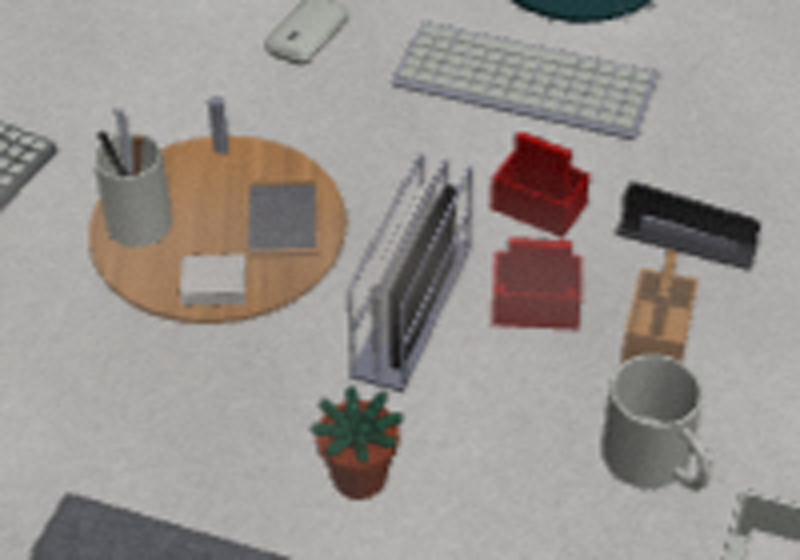

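The wooden caddy at about (239,235) in the top image is the one meant. The look-alikes at (281,231) and (296,275) are red, and the enlarged crop confirms this. The post is at about (411,246), bottom right of the disc. Turning it anticlockwise brings it to the right, which is -y.

```bash
cat >> h.py <<'E'
def plan(x,y,z,yaw):
    """remaining tool-frame move to tool at x,y,z pointing down with tool y-axis at yaw (deg, mod 180)"""
    T=pose(); Rt=T[:3,:3]; c=np.arctan2(Rt[1,1],Rt[0,1])
    s=status.read_state(); d=(np.deg2rad(yaw)-c+np.pi/2)%np.pi-np.pi/2
    cand=[d,d-np.pi*np.sign(d)]
    t=Rt.T@(np.array([x,y,z])-T[:3,3])
    # desired orientation
    ty=np.array([np.cos(c+d),np.sin(c+d),0]);tz=np.array([0,0,-1.]);tx=np.cross(ty,tz)
    D=R.from_matrix(Rt.T@np.c_[tx,ty,tz]).as_rotvec(degrees=True)
    print('shift(tool)',t.round(4),'turn',D.round(2),'rows>=',max(np.linalg.norm(t)/.0417,np.linalg.norm(D)/7.16).round(1),'yaw now',np.rad2deg(c).round(2),'q6',s['q'][5].round(2),'pos',T[:3,3].round(4))
E
python3 - <<'E'
from h import *
from scipy.optimize import least_squares
np.set_printoptions(precision=4,suppress=True)
p=shot('top');q=shot('scene')
print(shot('wrist')['mount'])
def col(p):
    h=cv2.cvtColor(p['color'],cv2.COLOR_RGB2HSV); return h
# disc centre by silhouette
for c in (p,q):
    m=masks_of(c,'carousel')[0]['mask'].astype(np.uint8)
    h=col(c); w=((h[...,0]>5)&(h[...,0]<22)&(h[...,1]>60)).astype(np.uint8)&cv2.dilate(m,np.ones((9,9)))
    cs,_=cv2.findContours(w,cv2.RETR_EXTERNAL,cv2.CHAIN_APPROX_NONE); k=cv2.convexHull(max(cs,key=cv2.contourArea))[:,0]
    X=onz(c,k,.02)[:,:2]
    r=least_squares(lambda v:np.hypot(*(X-v).T)-.13,X.mean(0),loss='soft_l1',f_scale=.002); print('disc',r.x,np.abs(r.fun).mean())
# post top guess by triangulation from pixel picks
print('post',tri([(p,[413,244]),(q,[264,165])]))
for n,c in(('t',p),('s',q)):
  for m in masks_of(c,'caddy')[:4]:
    ys,xs=np.where(m['mask']); print(n,[xs.mean(),ys.mean()],np.median(col(c)[m['mask']],0))
plan(.50,.19,.36,85)
E
```

```text
[[ 0.0004  0.9596  0.2815  0.0708]
 [ 1.     -0.0002 -0.0005  0.0006]
 [-0.0004  0.2815 -0.9596 -0.1428]
 [ 0.      0.      0.      1.    ]]
disc [ 0.5556 -0.2283] 0.0018379056682406175
disc [ 0.5577 -0.2278] 0.001315981611852661
post [ 0.4586 -0.266   0.0903]
t [np.float64(279.4378194207836), np.float64(230.37989778534924)] [  1. 169. 111.]
t [np.float64(238.72424242424242), np.float64(234.8909090909091)] [ 16.  99. 103.]
t [np.float64(295.5488958990536), np.float64(274.9242902208202)] [  1. 175. 124.]
s [np.float64(344.4681818181818), np.float64(185.78636363636363)] [  1. 189.  83.]
s [np.float64(374.57760814249366), np.float64(216.93384223918576)] [ 14.  90. 137.]
shift(tool) [-0.4132 -0.3354 -0.1287] turn [  0.     0.   -13.61] rows>= 13.1 yaw now 71.39 q6 -0.04 pos [0.2154 0.6397 0.2313]
```

Emit:
{"method": "drive_tool", "body": {"rows": [[0,0,0,-0.0268,-0.0226,-0.0092,1],[0,0,0,-0.0268,-0.0226,-0.0092,1],[0,0,0,-0.0268,-0.0226,-0.0092,1],[0,0,0,-0.0268,-0.0226,-0.0092,1],[0,0,0,-0.0268,-0.0226,-0.0092,1],[0,0,0,-0.0268,-0.0226,-0.0092,1],[0,0,0,-0.0268,-0.0226,-0.0092,1]]}}

```text
time: 2.13
tool_pos: [0.3432, 0.4284, 0.2963]
tcp_rot: [0.507, 3.1, 0.001]
wrist_force: [0.3, 0.7, 0.1]
width: 0.999
grip_force: 0.0
```

Emit:
{"method": "drive_tool", "body": {"rows": [[0,0,0,-0.0268,-0.0226,-0.0092,1],[0,0,0,-0.0268,-0.0226,-0.0092,1],[0,0,0,-0.0268,-0.0226,-0.0092,1],[0,0,0,-0.0268,-0.0226,-0.0092,1],[0,0,0,-0.0268,-0.0226,-0.0092,1],[0,0,0,-0.0268,-0.0226,-0.0092,1],[0,0,-7,-0.0268,-0.0226,-0.0092,1],[0,0,-6.6,0,0,0,1]]}}

```text
time: 2.8
tool_pos: [0.4728, 0.2166, 0.3623]
tcp_rot: [0.143, 3.133, -0.002]
wrist_force: [-0.1, 0.9, -0.1]
width: 1.0
grip_force: 0.0
```

Run:
```python
from h import *
np.set_printoptions(precision=4,suppress=True)
w=shot('wrist'); save(w,'w1.png'); np.savez('w1.npz',color=w['color'],K=w['K'],W=w['W'])
print(w['K'][0,0]); plan(.458,-.266,.3,85)
for m in masks_of(w,'caddy'): print(m['score'],m['bbox'])
```

```text
307.5981507056791
shift(tool) [-0.0279 -0.4841  0.0612] turn [0.04 0.17 0.09] rows>= 11.7 yaw now 85.09 q6 -1.1 pos [0.4714 0.2186 0.3614]
0.76 [217.7, 176.6, 283.5, 232.4]
0.71 [178.8, 102.4, 249.9, 145.7]
0.58 [306.7, 169.1, 345.1, 230.5]
```

View pics/w1.png

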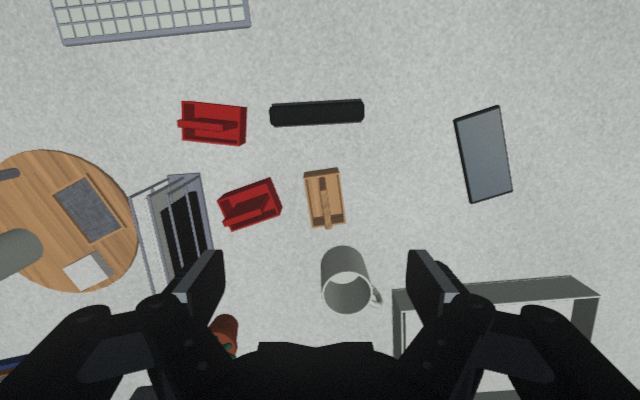

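The wrist picture shows the wooden caddy at (325,198) with its long side along x. The mug is at (347,280), the stapler at (317,112), and the red look-alikes are at (250,204) and (212,122). Next I go above the organiser with a half-turned wrist, so that the last joint stays in range.

Emit:
{"method": "drive_tool", "body": {"rows": [[0,0,0,-0.0107,-0.0374,0.005,1],[0,0,0,-0.0107,-0.0374,0.005,1],[0,0,0,-0.0107,-0.0374,0.005,1],[0,0,0,-0.0107,-0.0374,0.005,1],[0,0,0,-0.0107,-0.0374,0.005,1],[0,0,0,-0.0107,-0.0374,0.005,1],[0,0,0,-0.0107,-0.0374,0.005,1],[0,0,0,-0.0107,-0.0374,0.005,1]]}}

```text
time: 3.57
tool_pos: [0.5272, -0.0852, 0.3192]
tcp_rot: [-0.147, -3.138, -0.001]
wrist_force: [0.3, 0.7, -0.1]
width: 0.998
grip_force: 0.0
```

Emit:
{"method": "drive_tool", "body": {"rows": [[0,0,0,-0.0107,-0.0374,0.005,1],[0,0,0,-0.0107,-0.0374,0.005,1],[0,0,0,-0.0107,-0.0374,0.005,1],[0,0,0,-0.0107,-0.0374,0.005,1],[0,0,7,0,0,0,0.5],[0,0,7,0,0,0,0.5],[0,0,7,0,0,0,0.5],[0,0,7,0,0,0,0.5]]}}

```text
time: 4.23
tool_pos: [0.5565, -0.2366, 0.2988]
tcp_rot: [-0.912, -3.005, -0.001]
wrist_force: [-0.4, 0.2, 1.1]
width: 0.505
grip_force: 0.0
```

Emit:
{"method": "drive_tool", "body": {"rows": [[0,0,7,0,0,0,0.5],[0,0,7,0,0,0,0.5],[0,0,7,0,0,0,0.5],[0,0,7,0,0,0,0.5],[0,0,7,0,0,0,0.5],[0,0,7,0,0,0,0.5],[0,0,7,0,0,0,0.5],[0,0,7,0,0,0,0.5]]}}

```text
time: 4.9
tool_pos: [0.5566, -0.236, 0.2992]
tcp_rot: [-2.215, -2.226, -0.0]
wrist_force: [0.3, 0.4, -0.9]
width: 0.499
grip_force: 0.0
```

Emit:
{"method": "drive_tool", "body": {"rows": [[0,0,7,0,0,0,0.5],[0,0,7,0,0,0,0.5],[0,0,7,0,0,0,0.5],[0,0,7,0,0,0,0.5],[0,0,7,0,0,0,0.5],[0,0,7,0,0,0,0.5],[0,0,7,0,0,0,0.5],[0,0,7,0,0,0,0.5]]}}

```text
time: 5.57
tool_pos: [0.5566, -0.2359, 0.2991]
tcp_rot: [-3.001, -0.926, 0.001]
wrist_force: [0.4, -0.3, -1.0]
width: 0.503
grip_force: 0.0
```

Run:
```python
from h import *
np.set_printoptions(precision=4,suppress=True)
w=shot('wrist'); np.savez('w2.npz',color=w['color'],K=w['K'],W=w['W'])
im=w['color'].copy()
for X in ([.4586,-.266,.09],[.4586,-.266,.02],[.5566,-.228,.02]):
    u=proj(w,X)[0]; print(u); cv2.drawMarker(im,tuple(int(round(v)) for v in u),(0,255,0),cv2.MARKER_CROSS,10)
cv2.imwrite('pics/w2.png',im[:,:,::-1]); plan(.4586,-.266,.3,-69)
```

```text
[290.8364 249.8254]
[294.4836 228.8386]
[310.4085 159.6448]
shift(tool) [-0.098  -0.0299 -0.0008] turn [-0.07  0.02 13.01] rows>= 2.5 yaw now -55.99 q6 0.53 pos [ 0.5566 -0.236   0.2992]
```

View pics/w2.png

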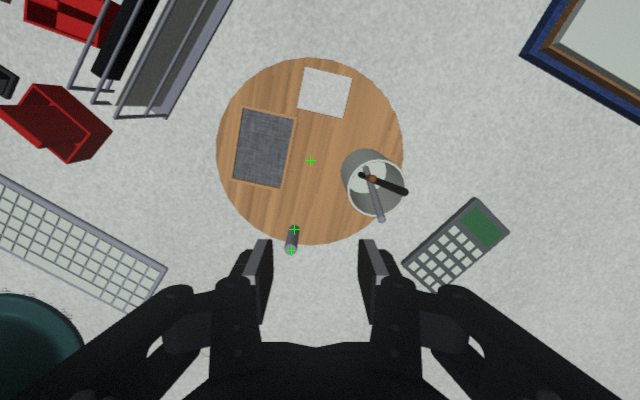

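The projected post position, with crosses at (291,250) and (294,229), lies on the post. Its base angle is about -159° about the axle. I'll straddle it.

Emit:
{"method": "drive_tool", "body": {"rows": [[0,0,0,-0.0245,-0.0075,0,0.5],[0,0,0,-0.0245,-0.0075,0,0.5],[0,0,0,-0.0245,-0.0075,0,0.5],[0,0,0,-0.0245,-0.0075,0,0.5],[0,0,6.5,0,0,0,0.5],[0,0,6.5,0,0,0,0.5],[0,0,0,0,0,0,0.5]]}}

```text
time: 6.2
tool_pos: [0.4585, -0.268, 0.2997]
tcp_rot: [-3.086, -0.589, -0.0]
wrist_force: [0.4, 0.7, -0.5]
width: 0.501
grip_force: 0.0
```

Emit:
{"method": "drive_tool", "body": {"rows": [[0,0,0,0,0,0.037,0.5],[0,0,0,0,0,0.037,0.5],[0,0,0,0,0,0.037,0.5],[0,0,0,0,0,0.037,0.5],[0,0,0,0,0,0.037,0.5],[0,0,0,0,0,0.037,0.5],[0,0,0,0,0,0.022,0.5],[0,0,0,0,0,0,0.5]]}}

```text
time: 6.87
tool_pos: [0.4545, -0.265, 0.0496]
tcp_rot: [-3.076, -0.598, 0.013]
wrist_force: [-0.8, 0.8, 0.2]
width: 0.501
grip_force: 0.0
```

Run:
```python
from h import *
plan(.4586,-.266,.055,-69)
s=status.read_state();print(s['wrist_force'],s['q'])
w=shot('wrist'); save(w,'w3.png')
```

```text
shift(tool) [ 0.0034  0.0024 -0.0054] turn [-0.57  0.39  1.  ] rows>= 0.2 yaw now -68.01 q6 0.61 pos [ 0.4545 -0.265   0.0496]
[-0.75676234  0.79163676  0.24544323] [-5.75286287e-01  1.79290378e-01  2.07423499e+00  2.39191367e-04
  9.00083494e-01  6.11452729e-01]
```

View pics/w3.png

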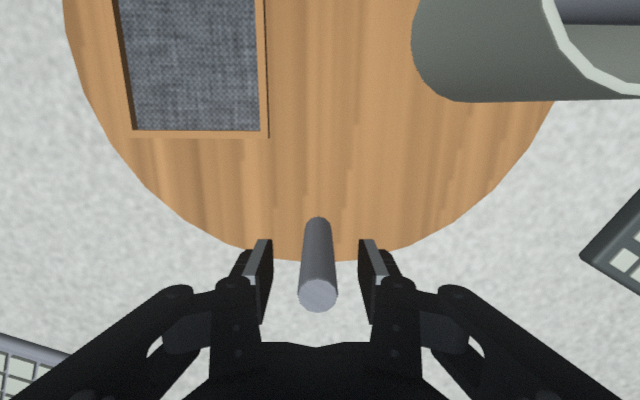

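Emit:
{"method": "drive_tool", "body": {"rows": [[0,0,-5,0.001,0.009,0,0.5],[0,0,-5,0.001,0.009,0,0.5],[0,0,-5,0.0004,0.0091,0,0.5],[0,0,-5,0.0004,0.0091,0,0.5],[0,0,-5,0.0004,0.0091,0,0.5],[0,0,-5,0.0004,0.0091,0,0.5],[0,0,-5,0.0004,0.0091,0,0.5],[0,0,-5,0.0004,0.0091,0,0.5]]}}

```text
time: 7.58
tool_pos: [0.5091, -0.3218, 0.0585]
tcp_rot: [2.689, 1.62, 0.002]
wrist_force: [-1.3, 1.7, 0.2]
width: 0.503
grip_force: 0.7
```

```bash
cat >> h.py <<'E'
def arc(A=(.5566,-.228)):
    T=pose(); r=T[:2,3]-A; print('r',np.hypot(*r).round(4),'ang',np.rad2deg(np.arctan2(r[1],r[0])).round(1),'yaw',np.rad2deg(np.arctan2(T[1,1],T[0,1])).round(1),T[:3,3].round(4),status.read_state()['wrist_force'].round(1))
E
python3 -c "
from h import *
arc()"
```

```text
r 0.1052 ang -116.8 yaw -27.9 [ 0.5091 -0.3218  0.0585] [-1.3  1.7  0.2]
```

Emit:
{"method": "drive_tool", "body": {"rows": [[0,0,-2.5,0.0001,0.0046,0,0.5],[0,0,-2.5,0.0001,0.0046,0,0.5],[0,0,-2,0.0001,0.0037,0,0.5],[0,0,-2,0.0001,0.0037,0,0.5]]}}

```text
time: 7.92
tool_pos: [0.5245, -0.3284, 0.0588]
tcp_rot: [2.555, 1.823, 0.002]
wrist_force: [-1.4, 1.0, -0.2]
width: 0.5
grip_force: 0.6
```

Emit:
{"method": "drive_tool", "body": {"rows": [[0,0,-2,0.0001,0.0037,0,0.5],[0,0,-2,0.0001,0.0037,0,0.5]]}}

```text
time: 8.08
tool_pos: [0.5315, -0.3304, 0.0587]
tcp_rot: [2.49, 1.911, 0.002]
wrist_force: [-1.5, 0.4, 1.1]
width: 0.499
grip_force: 0.6
```

Emit:
{"method": "drive_tool", "body": {"rows": [[0,0,-2,0.0001,0.0037,0,0.5],[0,0,-2,0.0001,0.0037,0,0.5]]}}

```text
time: 8.25
tool_pos: [0.5386, -0.332, 0.0587]
tcp_rot: [2.422, 1.997, 0.002]
wrist_force: [-1.5, 1.5, 0.2]
width: 0.502
grip_force: 0.6
```

```bash
python3 -c "
from h import *
arc()"
```

```text
r 0.1055 ang -99.8 yaw -11.0 [ 0.5386 -0.332   0.0587] [-1.5  1.5  0.2]
```

Emit:
{"method": "drive_tool", "body": {"rows": [[0,0,-2,0.0001,0.0037,0,0.5],[0,0,-2,0.0001,0.0037,0,0.5]]}}

```text
time: 8.42
tool_pos: [0.5459, -0.3331, 0.0587]
tcp_rot: [2.351, 2.08, 0.001]
wrist_force: [-1.5, 0.8, -0.0]
width: 0.502
grip_force: 0.6
```

Emit:
{"method": "drive_tool", "body": {"rows": [[0,0,-1,0.0001,0.0018,0,0.5],[0,0,-1,0.0001,0.0018,0,0.5]]}}

```text
time: 8.58
tool_pos: [0.5493, -0.3336, 0.0582]
tcp_rot: [2.316, 2.118, 0.001]
wrist_force: [-1.0, -0.4, 1.6]
width: 0.501
grip_force: 0.6
```

Emit:
{"method": "drive_tool", "body": {"rows": [[0,0,-1,0.0001,0.0018,0,0.5],[0,0,-1,0.0001,0.0018,0,0.5]]}}

```text
time: 8.75
tool_pos: [0.552, -0.3335, 0.0569]
tcp_rot: [2.28, 2.159, 0.0]
wrist_force: [-1.6, -0.2, 1.2]
width: 0.498
grip_force: 0.6
```

```bash
python3 -c "
from h import *
arc()"
```

```text
r 0.1056 ang -92.5 yaw -3.1 [ 0.552  -0.3335  0.0569] [-1.6 -0.2  1.2]
```

Emit:
{"method": "drive_tool", "body": {"rows": [[0,0,-1,0.0001,0.0018,0,0.5],[0,0,-1,0.0001,0.0018,0,0.5]]}}

```text
time: 8.92
tool_pos: [0.5551, -0.3333, 0.056]
tcp_rot: [2.243, 2.199, -0.0]
wrist_force: [-1.7, -0.7, 0.3]
width: 0.501
grip_force: 0.6
```

Emit:
{"method": "drive_tool", "body": {"rows": [[0,0,-1,0.0001,0.0018,0,0.5],[0,0,-1,0.0001,0.0018,0,0.5]]}}

```text
time: 9.08
tool_pos: [0.5586, -0.3331, 0.0557]
tcp_rot: [-2.205, -2.238, 0.0]
wrist_force: [-0.6, -0.3, 1.5]
width: 0.502
grip_force: 0.7
```

Emit:
{"method": "drive_tool", "body": {"rows": [[0,0,-1,0.0001,0.0018,0,0.5],[0,0,-1,0.0001,0.0018,0,0.5]]}}

```text
time: 9.25
tool_pos: [0.5623, -0.3329, 0.0557]
tcp_rot: [2.165, 2.276, -0.0]
wrist_force: [-0.7, -1.0, 0.9]
width: 0.499
grip_force: 0.7
```

```bash
python3 -c "
from h import *
arc()
w=shot('wrist'); save(w,'w4.png')"
```

```text
r 0.105 ang -86.9 yaw 2.9 [ 0.5623 -0.3329  0.0557] [-0.7 -1.   0.9]
```

View pics/w4.png

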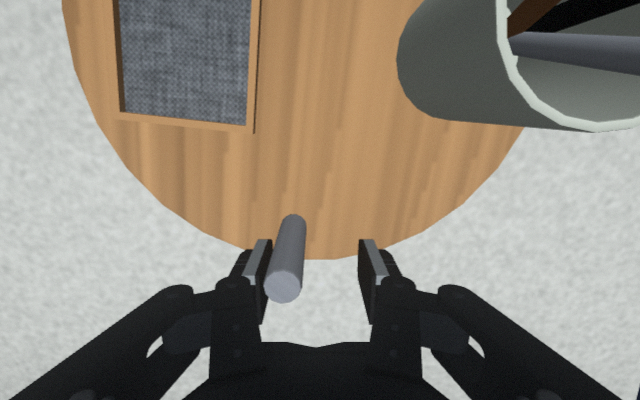

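The wrist picture shows the post at (285,285) against the trailing left finger. It has turned to about -94° and has not reached its stop, so I keep going.

Emit:
{"method": "drive_tool", "body": {"rows": [[0,0,-1,0.0001,0.0018,0,0.5],[0,0,-1,0.0001,0.0018,0,0.5]]}}

```text
time: 9.47
tool_pos: [0.5657, -0.3323, 0.0557]
tcp_rot: [-2.125, -2.313, 0.0]
wrist_force: [-2.1, -1.3, 0.2]
width: 0.497
grip_force: 0.7
```

Emit:
{"method": "drive_tool", "body": {"rows": [[0,0,-1,0.0001,0.0018,0,0.5],[0,0,-1,0.0001,0.0018,0,0.5]]}}

```text
time: 9.63
tool_pos: [0.5694, -0.3319, 0.0557]
tcp_rot: [2.084, 2.35, -0.0]
wrist_force: [-1.4, -2.6, -0.5]
width: 0.498
grip_force: 0.7
```

Emit:
{"method": "drive_tool", "body": {"rows": [[0,0,-1,0.0001,0.0018,0,0.5],[0,0,-1,0.0001,0.0018,0,0.5]]}}

```text
time: 9.8
tool_pos: [0.5696, -0.331, 0.0554]
tcp_rot: [-2.038, -2.383, 0.006]
wrist_force: [-15.1, -2.2, 7.5]
width: 0.503
grip_force: 7.5
```

```bash
python3 -c "
from h import *
arc()"
```

```text
r 0.1039 ang -82.8 yaw 8.9 [ 0.5696 -0.331   0.0554] [-15.1  -2.2   7.5]
```

15 N of resistance shows the stop is reached. I back off and lift.

Emit:
{"method": "drive_tool", "body": {"rows": [[0,0,0,0,-0.006,0,0.5],[0,0,0,0,-0.006,0,0.5],[0,0,0,0,0,-0.03,0.5],[0,0,0,0,0,-0.035,0.5],[0,0,0,0,0,-0.035,0.5],[0,0,0,0,0,-0.035,0.5],[0,0,0,0,0,-0.035,0.5],[0,0,0,0,0,-0.035,0.5]]}}

```text
time: 10.47
tool_pos: [0.561, -0.3325, 0.2626]
tcp_rot: [2.044, 2.384, 0.002]
wrist_force: [0.7, -0.7, 0.1]
width: 0.5
grip_force: 0.0
```

Emit:
{"method": "drive_tool", "body": {"rows": [[0,0,0,-0.02,0,-0.04,0.5],[0,0,0,-0.02,-0.02,-0.03,0.5],[0,0,0,0.02,-0.03,0,0.5],[0,0,0,0.02,-0.03,0,0.5],[0,0,0,0,0,0,0.5]]}}

```text
time: 10.88
tool_pos: [0.4768, -0.3412, 0.3276]
tcp_rot: [-2.044, -2.381, 0.0]
wrist_force: [-0.3, -0.2, -0.6]
width: 0.503
grip_force: 0.0
```

Run:
```python
from h import *
arc()
w=shot('wrist'); np.savez('w5.npz',color=w['color'],K=w['K'],W=w['W']); save(w,'w5.png')
t=shot('top'); np.savez('t5.npz',color=t['color'],K=t['K'],W=t['W'])
```

```text
r 0.1386 ang -125.2 yaw 8.7 [ 0.4768 -0.3412  0.3276] [-0.3 -0.2 -0.6]
```

View pics/w5.png

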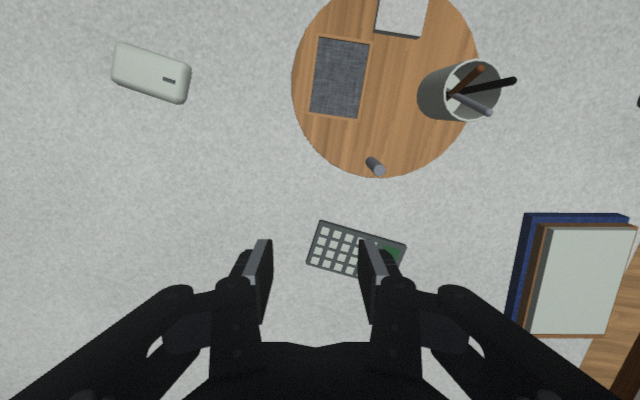

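```bash
cat > pk.py <<'E'
from h import *
np.set_printoptions(precision=4,suppress=True)
def pocket(w,box):
    h=cv2.cvtColor(w['color'],cv2.COLOR_RGB2HSV); x0,y0,x1,y1=box
    m=np.zeros(h.shape[:2],np.uint8); m[y0:y1,x0:x1]=((h[y0:y1,x0:x1,2]<125)&(h[y0:y1,x0:x1,1]<70))
    m=cv2.morphologyEx(m,cv2.MORPH_OPEN,np.ones((3,3))); cs,_=cv2.findContours(m,cv2.RETR_EXTERNAL,cv2.CHAIN_APPROX_NONE); k=max(cs,key=cv2.contourArea)[:,0]
    X=onz(w,k,.022)[:,:2]; (c,s,a)=cv2.minAreaRect((X*1000).astype(np.float32))
    print('pocket mm',np.array(c),np.array(s),a,'bbox',k.min(0),k.max(0)); return np.array(c)/1000
def disc(w,keep=None):
    h=cv2.cvtColor(w['color'],cv2.COLOR_RGB2HSV); k=((h[...,0]>5)&(h[...,0]<22)&(h[...,1]>70)).astype(np.uint8)
    n,l,st,ce=cv2.connectedComponentsWithStats(k); i=1+np.argmax(st[1:,4]); ys,xs=np.where(l==i)
    hull=cv2.convexHull(np.c_[xs,ys].astype(np.int32))[:,0]; hull=hull[(hull[:,1]>2)&(hull[:,0]>2)&(hull[:,0]<637)]
    from scipy.optimize import least_squares
    X=onz(w,hull,.02)[:,:2]; r=least_squares(lambda v:np.hypot(*(X-v).T)-.13,X.mean(0),loss='soft_l1',f_scale=.0015); print('disc',r.x,np.abs(r.fun).mean()); return r.x
if __name__=='__main__':
    w=dict(np.load('w5.npz'));t=dict(np.load('t5.npz'))
    disc(w);pocket(w,(300,25,378,125))
    disc(t)
    a=np.array([.5566,-.228,.02])-[.065,0,0]; u=proj(t,a)[0].astype(int); pocket(t,(u[0]-22,u[1]-16,u[0]+22,u[1]+16))
    w=dict(np.load('w2.npz')); disc(w)
    w=dict(np.load('w5.npz'));print('post px pred', proj(w,[[.5566,-.333,.09],[.5566,-.333,.02]]))
E
python3 pk.py
```

```text
disc [ 0.556  -0.2247] 0.0013888038994316761
pocket mm [ 491.1672 -226.5941] [67.8367 96.1409] 0.7306728959083557 bbox [309  37] [368 118]
disc [ 1.02   -0.2744] 0.6485212724266137
pocket mm [ 491.6739 -229.3841] [67.563  95.3381] 0.5031182765960693 bbox [377 224] [410 249]
disc [ 0.5564 -0.2265] 0.0017138155567248982
post px pred [[378.5048 171.5735]
 [369.2018 162.3408]]
```

Emit:
{"method": "drive_tool", "body": {"rows": [[0,0,0,0.0368,0.0065,0,0.5],[0,0,0,0.0368,0.0065,0,0.5],[0,0,0,0.0368,0.0065,0,0.5],[0,0,0,0.0368,0.0065,0,0.5],[0,0,0,0.0368,0.0065,0,0.5],[0,0,0,0.0368,0.0065,0,0.5],[0,0,0,0.0368,0.0065,0,0.5],[0,0,0,0.0368,0.0065,0,0.5]]}}

```text
time: 11.65
tool_pos: [0.4895, -0.0428, 0.3284]
tcp_rot: [2.044, 2.384, 0.002]
wrist_force: [0.7, 0.3, 0.4]
width: 0.499
grip_force: 0.0
```

Emit:
{"method": "drive_tool", "body": {"rows": [[0,0,0,0.0368,0.0065,0,0.5],[0,0,0,0.0368,0.0065,0,0.5],[0,0,0,0.0368,0.0065,0,0.5],[0,0,0,0.0368,0.0065,0,0.5],[0,0,0,0.0368,0.0065,0,0.5],[0,0,0,0.0368,0.0065,0,0.5],[0,0,0,0.0368,0.0065,0,0.5],[0,0,-6.7,0,0,0,0.5]]}}

```text
time: 12.32
tool_pos: [0.4945, 0.2238, 0.3278]
tcp_rot: [-1.894, -2.503, -0.006]
wrist_force: [-0.2, 0.3, -0.5]
width: 0.502
grip_force: 0.0
```

Emit:
{"method": "drive_tool", "body": {"rows": [[0,0,-6.7,0,0,0.015,0.5],[0,0,-6.7,0,0,0.015,0.5],[0,0,-6.7,0,0,0.015,0.5],[0,0,-6.7,0,0,0.015,0.5],[0,0,-6.7,0,0,0.015,0.5],[0,0,-6.7,0,0,0.015,0.5],[0,0,-6.7,0,0,0,0.5],[0,0,-6.7,0,0,0,0.5]]}}

```text
time: 12.98
tool_pos: [0.4942, 0.2174, 0.2363]
tcp_rot: [-0.56, -3.089, 0.001]
wrist_force: [-0.1, -0.6, -0.2]
width: 0.496
grip_force: 0.0
```

Emit:
{"method": "drive_tool", "body": {"rows": [[0,0,-6.7,0,0,0,0.5],[0,0,-6.7,0,0,0,0.5],[0,0,-6.7,0,0,0,0.5],[0,0,0,0,0,0,0.5]]}}

```text
time: 13.32
tool_pos: [0.495, 0.2177, 0.238]
tcp_rot: [0.017, 3.141, 0.001]
wrist_force: [-0.2, -0.5, 0.0]
width: 0.498
grip_force: 0.0
```

Run:
```python
from h import *
w=shot('wrist'); np.savez('w6.npz',color=w['color'],K=w['K'],W=w['W'])
for m in masks_of(w,'caddy'): print(m['score'],m['bbox'],np.median(w['color'][m['mask']],0))
u=proj(w,[.547,.226,.045])[0].astype(int);print(u)
b=(max(u[0]-90,0),max(u[1]-70,0),u[0]+90,u[1]+70);print(b); save(w,'w6.png',b,4)
plan(.547,.226,.2,90)
```

```text
0.94 [117.7, 62.4, 227.8, 132.0] [172.  39.  38.]
0.83 [176.8, 178.4, 262.9, 245.8] [109.  39.  38.]
0.7 [295.0, 173.9, 346.5, 258.9] [188. 150. 109.]
[322 217]
(np.int64(232), np.int64(147), np.int64(412), np.int64(287))
shift(tool) [-0.0521  0.0095  0.038 ] turn [ 0.03  0.02 -1.  ] rows>= 1.6 yaw now 89.0 q6 -1.19 pos [0.4947 0.2174 0.238 ]
```

View pics/w6.png

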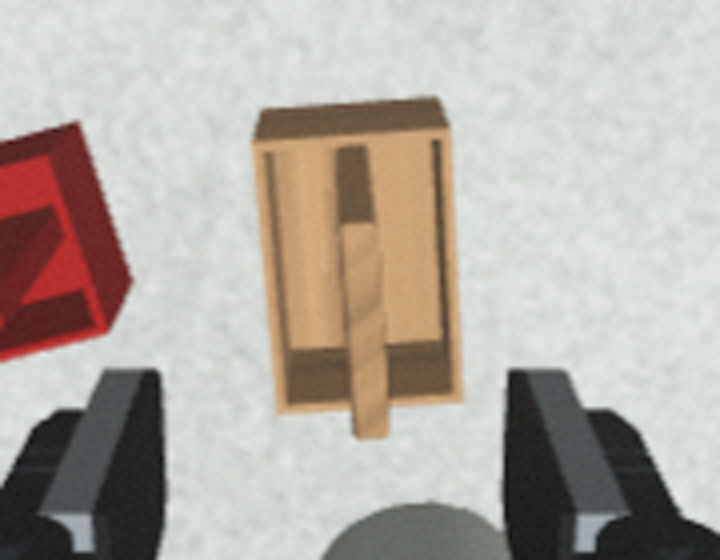

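The crop shows the wooden caddy. Its rim corners are at crop (253,141), (450,128), (462,401) and (277,413), and the handle top runs from (360,224) to (371,437).

Run:
```python
from h import *
np.set_printoptions(precision=4,suppress=True)
w=dict(np.load('w6.npz'));w1=dict(np.load('w1.npz'))
f=lambda a:np.array(a)/4+[232,147]
C=onz(w,f([[253,141],[450,128],[462,401],[277,413]]),.045);print(C,C.mean(0),np.linalg.norm(C-np.roll(C,1,0),axis=1))
H=onz(w,f([[343,225],[377,223],[388,436],[354,438]]),.09);print(H,H.mean(0),np.linalg.norm(H-np.roll(H,1,0),axis=1))
l=H[2:].mean(0)-H[:2].mean(0);print('handle yaw',np.rad2deg(np.arctan2(l[1],l[0])),[np.rad2deg(np.arctan2(*(b-a)[1::-1])) for a,b in((C[0],C[3]),(C[1],C[2]))])
# height check: handle ends in w1 edge pixels via template refine is overkill: look at handle in w1
c=w1['color'][150:245,285:365]
cv2.imwrite('pics/w1c.png',cv2.resize(c[:,:,::-1],None,fx=6,fy=6,interpolation=cv2.INTER_CUBIC))
print('pred w1',(proj(w1,H)-[285,150])*6)
```

```text
[[0.5042 0.196  0.045 ]
 [0.5011 0.2511 0.045 ]
 [0.5845 0.2561 0.045 ]
 [0.5878 0.2008 0.045 ]] [0.5444 0.226  0.045 ] [0.0838 0.0552 0.0836 0.0554]
[[0.5151 0.2207 0.09  ]
 [0.5146 0.2291 0.09  ]
 [0.5728 0.232  0.09  ]
 [0.5733 0.2231 0.09  ]] [0.544  0.2262 0.09  ] [0.0583 0.0084 0.0583 0.0089]
handle yaw 2.5701067823970627 [np.float64(3.2591811964165256), np.float64(3.3852158877713134)]
pred w1 [[213.1408 244.1627]
 [249.0275 239.2472]
 [280.0332 469.8443]
 [243.6027 474.7492]]
```

View pics/w1c.png

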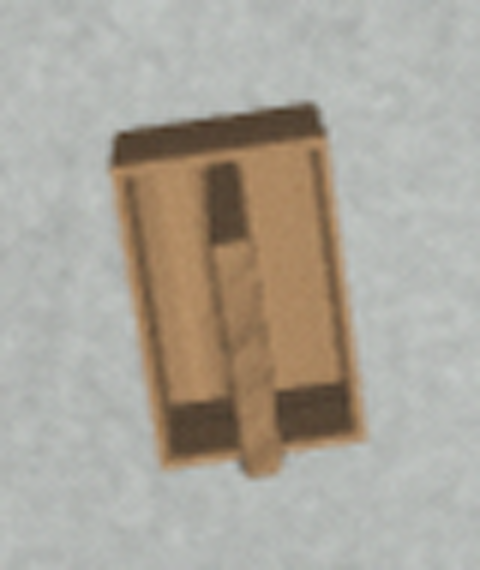

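The second view agrees: handle top at 90 mm, caddy centre (0.544, 0.226), yaw 3.2°. I descend.

Emit:
{"method": "drive_tool", "body": {"rows": [[0,0,0,-0.0245,0.0047,0,0.5],[0,0,0,-0.0245,0.0047,0,0.5],[0,0,-4.2,0,0,0,0.5],[0,0,0,0,0,0.03,0.5],[0,0,0,0,0,0.03,0.5],[0,0,0,0,0,0.03,0.5],[0,0,0,0,0,0,0.5]]}}

```text
time: 14.0
tool_pos: [0.5388, 0.2239, 0.141]
tcp_rot: [0.088, -3.129, 0.006]
wrist_force: [-1.9, -0.0, -1.6]
width: 0.502
grip_force: 0.0
```

```bash
python3 -c "
from h import *
plan(.544,.226,.056,93.2)"
```

```text
shift(tool) [-0.0063  0.0021  0.0849] turn [-0.19 -0.65  0.01] rows>= 2.0 yaw now 93.21 q6 -1.28 pos [0.5388 0.2239 0.141 ]
```

Emit:
{"method": "drive_tool", "body": {"rows": [[0,0,0,0,0,0,0.5],[0,0,0,0,0,0,0.5]]}}

```text
time: 14.17
tool_pos: [0.5442, 0.2258, 0.1495]
tcp_rot: [-0.09, 3.139, 0.001]
wrist_force: [0.1, 0.1, 0.6]
width: 0.5
grip_force: 0.0
```

```bash
python3 -c "
from h import *
plan(.544,.226,.056,93.2)"
```

```text
shift(tool) [0.0003 0.0001 0.0935] turn [0.03 0.1  0.1 ] rows>= 2.2 yaw now 93.3 q6 -1.28 pos [0.5442 0.2258 0.1495]
```

Emit:
{"method": "drive_tool", "body": {"rows": [[0,0,0,0,0,0.02,0.5],[0,0,0,0,0,0.025,0.5],[0,0,0,0,0,0.02,0.5],[0,0,0,0,0,0.013,0.5],[0,0,0,0,0,0.009,0.5],[0,0,0,0,0,0.0065,0.5],[0,0,0,0,0,0,0.5],[0,0,0,0,0,0,0.5]]}}

```text
time: 14.83
tool_pos: [0.5439, 0.2256, 0.0555]
tcp_rot: [-0.092, 3.139, 0.001]
wrist_force: [0.5, 0.3, -0.9]
width: 0.502
grip_force: 0.0
```

Emit:
{"method": "drive_tool", "body": {"rows": [[0,0,0,0,0,0,0.3],[0,0,0,0,0,0,0.2],[0,0,0,0,0,0,0.1],[0,0,0,0,0,0,0],[0,0,0,0,0,0,0],[0,0,0,0,0,0,0]], "force": 50}}

```text
time: 15.33
tool_pos: [0.5439, 0.2255, 0.0556]
tcp_rot: [-0.092, 3.139, 0.001]
wrist_force: [-0.6, -0.1, 5.5]
width: 0.109
grip_force: 49.6
```

Emit:
{"method": "drive_tool", "body": {"rows": [[0,0,0,0,0,0,0],[0,0,0,0,0,-0.005,0],[0,0,0,0,0,-0.015,0],[0,0,0,0,0,-0.02,0],[0,0,0,0,0,0,0],[0,0,0,0,0,0,0]]}}

```text
time: 15.83
tool_pos: [0.5439, 0.2257, 0.0953]
tcp_rot: [-0.092, 3.138, 0.001]
wrist_force: [-0.3, 0.1, -1.1]
width: 0.109
grip_force: 48.9
```

```bash
python3 -c "
from h import *
plan(.544,.226,.30,93.2);s=status.read_state();print(s['wrist_force'],s['torque'])"
```

```text
shift(tool) [-0.0006  0.0005 -0.2047] turn [0.04 0.12 0.17] rows>= 4.9 yaw now 93.37 q6 -1.28 pos [0.5439 0.2257 0.0953]
[-0.29045938  0.07828111 -1.07462158] [-0.04084424  0.02712341  0.07323036]
```

Emit:
{"method": "drive_tool", "body": {"rows": [[0,0,0,0,0,-0.015,0],[0,0,0,0,0,-0.03,0],[0,0,0,0,0,-0.035,0],[0,0,0,0,0,-0.035,0],[0,0,0,0,0,-0.035,0],[0,0,0,0,0,-0.03,0],[0,0,0,0,0,-0.025,0],[0,0,0,0.002,-0.012,0,0]]}}

```text
time: 16.5
tool_pos: [0.5444, 0.2155, 0.3049]
tcp_rot: [-0.094, 3.131, 0.006]
wrist_force: [0.8, 0.1, -0.4]
width: 0.111
grip_force: 48.9
```

Emit:
{"method": "drive_tool", "body": {"rows": [[0,0,0,0.004,-0.0225,0,0],[0,0,0,0.0057,-0.032,0,0],[0,0,0,0.0057,-0.032,0,0],[0,0,0,0.0057,-0.032,0,0],[0,0,0,0.0057,-0.032,0,0],[0,0,0,0.0057,-0.032,0,0],[0,0,0,0.0057,-0.032,0,0],[0,0,0,0.0057,-0.032,0,0]]}}

```text
time: 17.17
tool_pos: [0.5105, -0.0372, 0.2963]
tcp_rot: [0.092, -3.136, -0.001]
wrist_force: [1.0, -0.0, -1.5]
width: 0.112
grip_force: 48.8
```

Emit:
{"method": "drive_tool", "body": {"rows": [[0,0,0,0.0057,-0.032,0,0],[0,0,0,0.0057,-0.032,0,0],[0,0,0,0.0057,-0.032,0,0],[0,0,0,0.0057,-0.032,0,0],[0,0,0,0.0057,-0.032,0,0],[0,0,0,0.0057,-0.032,0,0],[0,0,2,0.004,-0.022,0,0],[0,0,4,0.002,-0.01,0,0]]}}

```text
time: 17.83
tool_pos: [0.483, -0.2642, 0.296]
tcp_rot: [-0.08, -3.136, -0.001]
wrist_force: [0.1, -0.1, -1.7]
width: 0.109
grip_force: 49.0
```

Emit:
{"method": "drive_tool", "body": {"rows": [[0,0,6,0,0,0,0],[0,0,6,0,0,0,0],[0,0,6,0,0,0,0],[0,0,6,0,0,0,0],[0,0,6,0,0,0,0],[0,0,6,0,0,0,0],[0,0,6,0,0,0,0],[0,0,6,0,0,0,0]]}}

```text
time: 18.5
tool_pos: [0.4836, -0.2611, 0.296]
tcp_rot: [-1.349, -2.832, -0.0]
wrist_force: [-0.3, 0.3, -1.8]
width: 0.109
grip_force: 49.0
```

Emit:
{"method": "drive_tool", "body": {"rows": [[0,0,6,0,0,0,0],[0,0,6,0,0,0,0],[0,0,6,0,0,0,0],[0,0,6,0,0,0,0],[0,0,6,0,0,0,0],[0,0,5,0,0,0,0],[0,0,3.8,0,0,0,0],[0,0,0,0,0,0,0]]}}

```text
time: 19.17
tool_pos: [0.4836, -0.261, 0.2962]
tcp_rot: [-2.209, -2.227, 0.002]
wrist_force: [0.6, 0.3, -1.6]
width: 0.108
grip_force: 49.0
```

Emit:
{"method": "drive_tool", "body": {"rows": [[0,0,0,0,0,0,0],[0,0,0,0,0,0,0]]}}

```text
time: 19.33
tool_pos: [0.4844, -0.2612, 0.2978]
tcp_rot: [-2.207, -2.232, 0.001]
wrist_force: [1.0, -0.3, -0.5]
width: 0.109
grip_force: 49.0
```

Run:
```python
from h import *
plan(.4914,-.228,.30,.6)
w=shot('wrist'); np.savez('w7.npz',color=w['color'],K=w['K'],W=w['W']);save(w,'w7.png')
```

```text
shift(tool) [ 0.0331  0.0074 -0.0022] turn [-0.13 -0.07  0.05] rows>= 0.8 yaw now 0.65 q6 -0.55 pos [ 0.4844 -0.2612  0.2978]
```

View pics/w7.png

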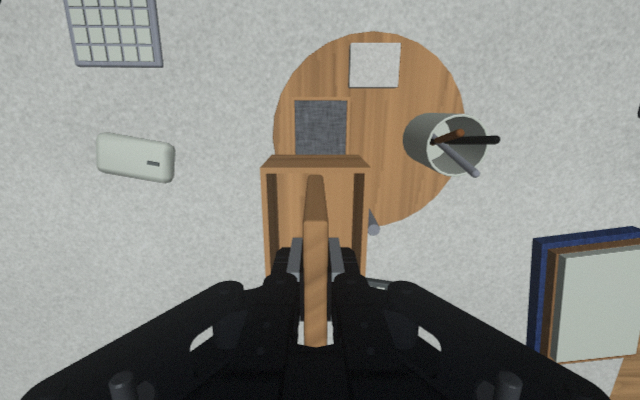

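The picture shows the pocket at (321,128), partly behind the caddy, which hangs centred and level at (315,215). I measure the caddy in the hand and the pocket again.

Run:
```python
from pk import *
w=dict(np.load('w7.npz')); disc(w)
g=cv2.cvtColor(w['color'],cv2.COLOR_RGB2GRAY).astype(float); h=cv2.cvtColor(w['color'],cv2.COLOR_RGB2HSV)
d=((h[...,2]<125)&(h[...,1]<70))
L=[];Rr=[]
for v in range(106,150,4):
    r=np.where(d[v,285:360])[0]+285; L.append([r.min()-.5,v]);Rr.append([r.max()+.5,v])
T=[]
for u in range(302,344,4):
    r=np.where(d[85:150,u])[0]+85; T.append([u,r.min()-.5])
A=onz(w,L,.022);B=onz(w,Rr,.022);C=onz(w,T,.022)
f=lambda X,i:np.polyfit(X[:,1-i],X[:,i],1)
print('left x',np.median(A[:,0]),f(A,0),'right x',np.median(B[:,0]),f(B,0),'top y',np.median(C[:,1]),f(C,1))
# predicted caddy corners if centred in hand
T=np.eye(4);T[:3,3]=[.4844,-.2612,.2978]; y=np.deg2rad(.65+.0)
T[:3,:3]=np.c_[[-np.sin(y),np.cos(y),0],[np.cos(y),np.sin(y),0],[0,0,-1]]
q=[[.042,-.028,.0105],[.042,.028,.0105],[.042,-.028,.0555],[.042,.028,.0555],[.03,-.005,-.0345],[.03,.005,-.0345]]
P=[(T@np.r_[a,1])[:3] for a in q]; print(proj(w,P))
save(w,'w7c.png',(250,140,385,240),5.5)
```

```text
disc [ 0.5551 -0.2285] 0.033711432742668544
left x 0.45696002372001193 [0.0071 0.4585] right x 0.525042241315969 [-0.0119  0.5225] top y -0.17913698404270437 [ 0.0094 -0.1837]
[[258.0577 169.6236]
 [368.76   169.6896]
 [270.5568 156.3902]
 [357.2007 156.4366]
 [299.3311 223.8389]
 [325.9053 223.8615]]
```

View pics/w7c.png

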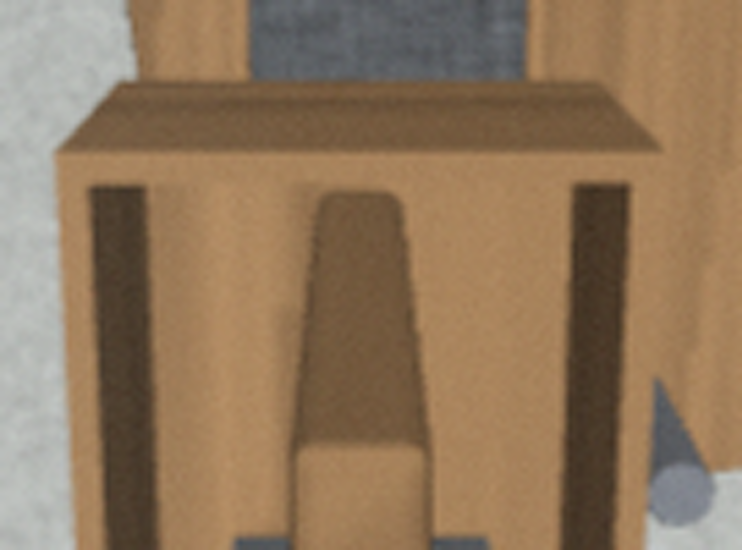

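Emit:
{"method": "drive_tool", "body": {"rows": [[0,0,0,0.008,0.002,0,0],[0,0,0,0.016,0.003,0.01,0],[0,0,0,0.0091,0.001,0.02,0],[0,0,0,0,0,0.03,0],[0,0,0,0,0,0.03,0],[0,0,0,0,0,0.03,0],[0,0,0,0,0,0.02,0],[0,0,0,0,0,0.01,0]]}}

```text
time: 20.05
tool_pos: [0.4887, -0.2264, 0.1459]
tcp_rot: [-2.206, -2.229, 0.002]
wrist_force: [0.0, -0.2, -2.2]
width: 0.114
grip_force: 48.9
```

Emit:
{"method": "drive_tool", "body": {"rows": [[0,0,0,0,0,0.01,0],[0,0,0,0,0,0.007,0],[0,0,0,0,0,0,0],[0,0,0,0,0,0,0]]}}

```text
time: 20.38
tool_pos: [0.4915, -0.2285, 0.1334]
tcp_rot: [2.21, 2.231, 0.001]
wrist_force: [0.8, 0.8, -2.3]
width: 0.115
grip_force: 48.9
```

Run:
```python
from h import *
plan(.4907,-.228,.0915,.65); s=status.read_state();print(s['wrist_force'])
```

```text
shift(tool) [ 0.0005 -0.0008  0.0419] turn [ 0.07  0.04 -0.08] rows>= 1.0 yaw now 0.57 q6 -0.49 pos [ 0.4915 -0.2285  0.1334]
[ 0.76591461  0.83505265 -2.33609608]
```

Emit:
{"method": "drive_tool", "body": {"rows": [[0,0,0,0,-0.0008,0.01,0],[0,0,0,0,0,0.012,0],[0,0,0,0,0,0.009,0],[0,0,0,0,0,0.006,0],[0,0,0,0,0,0.0045,0],[0,0,0,0,0,0,0],[0,0,0,0,0,0,0],[0,0,0,0,0,0,0]]}}

```text
time: 21.05
tool_pos: [0.4903, -0.2284, 0.0913]
tcp_rot: [2.21, 2.232, 0.0]
wrist_force: [-0.5, -0.7, -1.7]
width: 0.111
grip_force: 49.0
```

Run:
```python
from h import *
np.set_printoptions(precision=4,suppress=True)
plan(.4907,-.228,.0915,.65); s=status.read_state();print(s['wrist_force'],s['width'],s['grip_force'])
w=shot('wrist'); np.savez('w8.npz',color=w['color'],K=w['K'],W=w['W'])
t=shot('top');q=shot('scene')
a=w['color'][20:230,170:470];b=q['color'][150:240,220:330]
A=cv2.resize(a,(800,560//1));A=cv2.resize(a,None,fx=1.6,fy=1.6,interpolation=cv2.INTER_CUBIC)
B=cv2.resize(b,(310,254),interpolation=cv2.INTER_CUBIC);C=cv2.resize(t['color'][180:270,340:440],(310,279),interpolation=cv2.INTER_CUBIC)
im=np.zeros((540,800,3),np.uint8);im[:A.shape[0],:A.shape[1]]=A;im[:254,490:]=B;im[258:537,490:]=C
cv2.imwrite('pics/f.png',im[:,:,::-1])
```

```text
shift(tool) [ 0.0004  0.0004 -0.0002] turn [ 0.03  0.02 -0.09] rows>= 0.0 yaw now 0.56 q6 -0.49 pos [ 0.4903 -0.2284  0.0913]
[-0.4532 -0.6927 -1.6502] 0.11095237136401019 48.979289531707764
```

View pics/f.png

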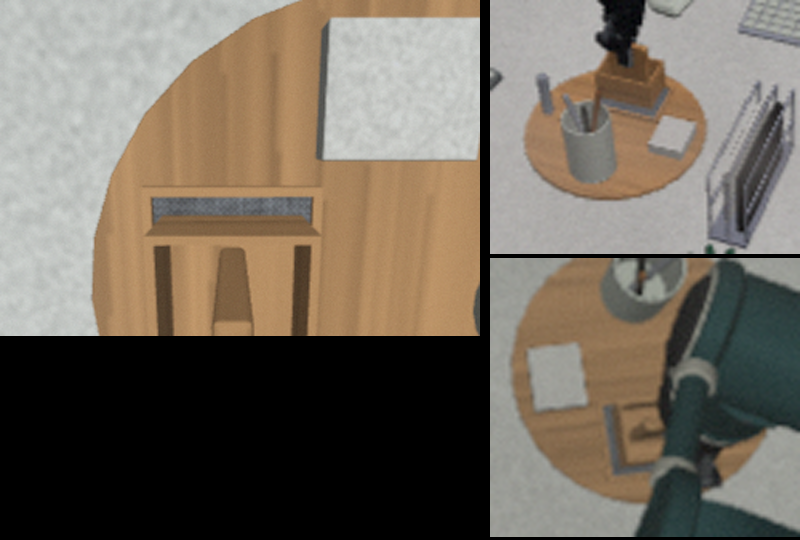

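The caddy hangs level over the pocket. The pocket strip is at (232,207) in the wrist crop and the caddy front at (233,232). I compare them numerically with the same camera.

Run:
```python
from h import *
np.set_printoptions(precision=4,suppress=True)
w=dict(np.load('w8.npz'));f=lambda a:np.array(a)/1.6+[170,20]
P=onz(w,f([[151,197],[313,197]]),.022); print('pocket far inner corners',P,P.mean(0),P[1]-P[0])
O=onz(w,f([[142,187],[322,187]]),.026); print('rim outer far',O,O.mean(0))
C=onz(w,f([[145,236],[322,236]]),.0915-.0105); print('caddy rim',C,C.mean(0))
T=np.eye(4); 
y=np.deg2rad(.56); M=np.c_[[-np.sin(y),np.cos(y),0],[np.cos(y),np.sin(y),0],[0,0,-1]]
X=np.array([.4903,-.2284,.0913])+np.array([[.042,-.028,.0105],[.042,.028,.0105],[.042,-.028,.0555],[.042,.028,.0555]])@M.T
print('pred crop',(proj(w,X)-[170,20])*1.6,'cx',w['K'][0,2])
save(w,'f2.png',(245,120,385,230),5.5)
```

```text
pocket far inner corners [[ 0.4562 -0.1798  0.022 ]
 [ 0.5254 -0.1791  0.022 ]] [ 0.4908 -0.1794  0.022 ] [0.0691 0.0007 0.    ]
rim outer far [[ 0.4533 -0.1753  0.026 ]
 [ 0.5282 -0.1745  0.026 ]] [ 0.4907 -0.1749  0.026 ]
caddy rim [[ 0.4634 -0.1855  0.081 ]
 [ 0.5191 -0.185   0.081 ]] [ 0.4913 -0.1852  0.081 ]
pred crop [[140.4922 239.4794]
 [317.6932 239.4962]
 [160.2805 218.103 ]
 [298.9715 218.1234]] cx 315.0772155035161
```

View pics/f2.png

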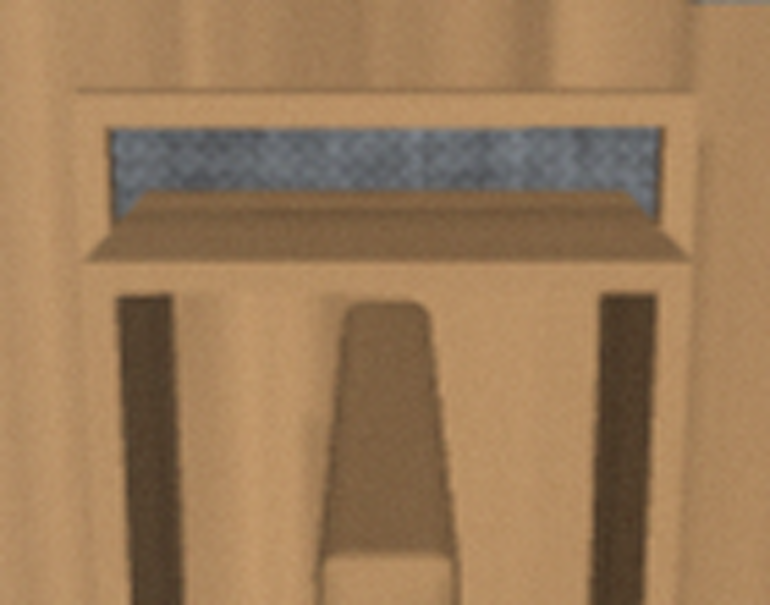

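Caddy and pocket centres agree within 1 mm, they are parallel, and the gap is about 10 mm. I hand in.

```bash
python3 -c "
from workcell import workorder
print(workorder.finish_job())"
```

```text
the job is handed in; nothing more can be done
None
```

The organiser is turned to its stop, and the wooden caddy is held still and level, squarely over the empty pocket, about 1 cm above its rim; the job was handed in at about 21 s.

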